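# Release the membrane case by feel

### The job

The lid of the low metal membrane case is held by a catch inside a notch hidden somewhere along the case's back edge, on the side facing away from you. Feel along that edge with a fingertip until you find the notch, press the catch inside it fully home so that the back of the lid pops up, then take the finger clear. Only touch and press: pick nothing up, and leave the other things on the worktop where they are.

Things in the scene. Friction and masses are not known exactly. Their poses are not given: they have to be found in the camera images.
- case: Low membrane case of bare aluminium with a white ribbed lid, screwed to the worktop: 150 mm front to back (x), 256 mm wide (y), 36 mm high; the shut lid's top is at 39 mm. Origin: centre of its underside, z up; x points away from the robot, to the back edge. Small screw-down lugs, 8 mm high, stick out 15 mm at both ends.
- case_back_edge (a point): Middle of the top of the case's back face; axes as the case's. The back face is upright, flat, rigid, 75 mm behind the case's origin, from the worktop to 36 mm up, and runs 128 mm to either side of this point along y. One notch interrupts it: open at the top and back, 44 mm wide along y, its floor 4 mm high, its middle anywhere from 100 mm left to 100 mm right of this point.
- catch (a joint): Travel of the catch, m: 0 at the start, 0.011 fully home at a rigid stop. The catch is a metal block 42 mm wide, from 6 to 33 mm above the worktop, standing across the notch with its face 6 mm inside the back face (17 mm when fully home). It slides level, towards the front of the case, gives way at about 3 to 5 N, has no return spring and stays where it is left.
- case_lid (a joint): Angle of the lid, rad: 0 shut, 0.165 with the catch fully home. The lid is hinged along the front of the case; a cam raises its back as the catch goes in (0.015 rad per mm), at most about 18 mm, so that its highest point is then 57 mm above the worktop.
- filter_cap_1: Bystander, to be left alone: white ribbed screw cap, 50 mm wide, 44 mm high, behind the case; origin at the centre of its underside.
- filter_cap_2: Bystander, to be left alone: white ribbed screw cap, 50 mm wide, 44 mm high, just left of the case; origin at the centre of its underside.
- petri_1: Bystander, to be left alone: shallow clear dish, 60 mm wide, 14 mm high, just right of the case; origin at the centre of its underside.
- sample_bottle_2: Bystander, to be left alone: white bottle, 49 mm wide, 98 mm high, to the right of the case; origin at the centre of its underside.
- sample_bottle_3: Bystander, to be left alone: yellowish bottle with a blue cap, 49 mm wide, 98 mm high, to the right of the case; origin at the centre of its underside.
- marker_1: Bystander, to be left alone: black marker pen, 13 mm thick, 128 mm long, lying to the right of the case; origin at the centre of its underside.
- tubed_cap: Bystander, to be left alone: white cap with a bent upright tube, 50 x 76 mm and 206 mm high, to the left of the case; origin at the centre of its underside.
- syringe: Bystander, to be left alone: syringe, 145 mm long, 26 mm high, lying to the far right; origin at the centre of its underside.

How it is judged (in metres and radians):
At the end, for the whole second after the job is handed in: The catch is at least 9 of its 11 mm in, and the lid has risen at least 0.125 rad; the robot is clear (value of joint catch above 0.009 m and value of joint case_lid above 0.125 rad); the robot touches nothing.
It fails at once if something standing by was lifted more than 15 mm or moved more than 25 mm, or a bottle tipped over (distance of any of filter_cap_1, filter_cap_2, petri_1, sample_bottle_2, sample_bottle_3, marker_1, tubed_cap, syringe from where it was at the start of the episode above 0.025 m or height (world z) of any of filter_cap_1, filter_cap_2, petri_1, sample_bottle_2, sample_bottle_3, marker_1, tubed_cap, syringe above 0.015 m or angle between any of sample_bottle_2, sample_bottle_3, tubed_cap's own z axis and vertical above 0.5 rad).
It also fails if it takes over 72 s, if anything falls off the work surface, if the arm or the gripper's body presses on something with over 40 N, if the wrist force passes 120 N, or if a joint passes its speed limit or range.

### The arm

A 7-joint arm with a two-finger parallel gripper is mounted at the origin on a cart in front of the work surface, level with it; the furniture and walls round the work are solid. World frame = base frame: x ahead of the robot, y to its left, z up, the work surface at z = 0. Lengths are in mm, angles in rad, forces in N, time in s.
With the tool pointing down it reaches from about 425 to 825 mm from the base axis. Payload 3.6 kg.
Tool frame: the origin (TCP) lies midway between the tips of the shut fingers; the grasp point (between the pads) lies bot.tcp_to_grasp behind it (bot.tcp_to_grasp is the distance from the TCP to the grasp point, in mm); z points along the fingers, y is the line along which they close (so a half turn about z gives the same grasp; the last joint's range is limited). The gripper opens to 85 mm and grips with 20 to 120 N. Pads are 22 mm wide; open, the fingers measure 114 mm over their backs; the gripper's body (76 mm by 85 mm) begins 54 mm behind the grasp point. The pads swing forward as they close: fully open they stand 13 mm farther back than shut.
Start: joints at [1.256, 0.615, -0.013, 1.423, 0.008, 1.103, -0.04], TCP at [185.133, -623.048, 231.297] pointing down, gripper open.
Joint ranges: [-3.12, 3.12], [-0.3, 2.06], [-1.34, 1.32], [0.26, 2.42], [-1.36, 4.5], [0.01, 1.98], [-2.84, 2.84]. Speed limits (rad/s): [2.79, 2.79, 3.14, 3.14, 3.14, 3.14, 3.14].

### API

Orientations are given as [roll, pitch, yaw] about the fixed x, y, z axes, in that order (R = Rz(yaw) Ry(pitch) Rx(roll)).
In Python, from rig import bot, grab_frame, camera_params, job gives the robot as it stands.
- The arm moves only by the tool step_arm, never from a script. Its argument "series" is a list of rows, each a list of 5 numbers: the opening, from 0 (shut) to 1 (fully open), then the shift along the tool's x, y, z in mm, then the turn about the tool's z in rad. A call has 1 to 10 rows; each row shifts and turns the commanded pose from where the row before left it, along the tool's axes as they then stand; what a row does not reach is not made up. A row lasts 1/12 s, in which the tool goes at most 41.7 mm and 7.16 degrees, less where a joint would pass 70% of its speed; a pose out of reach is approached as far as the arm can. A call is refused whole if a number of a shift passes 41.7 or a number of a turn 0.125, either way. A call with a gripper value outside its range is refused whole. The fingers move at their own pace and stop on an object; "force" is the grip in N (left out, the last holds). Time passes only in rows, so rows that do not move let the fingers close. It gives the time, the measured TCP pose, the force, the opening and the grip force at its end, in the units of the state.
- bot.observe(): the state, without advancing time (a new reading comes with each control period).
- grab_frame(name): name is "scene" or "top" or "wrist"; returns (picture, depth): 384x512x3 uint8, blue, green, red; 384x512 float32, mm along the optical axis (not along the pixel's ray), 0 where there is no reading.
- camera_params(name): a dict with "camera_matrix" (3x3 intrinsics, pixels), "distortion" ([k1, k2, p1, p2, k3] as OpenCV has them; the pictures are not rectified), "T" (4x4, takes a point from camera to world coordinates); the wrist camera has in their place "mount" (4x4, takes a point from camera to tool coordinates, whose origin is the TCP and whose axes are the flange's). Camera axes: x right, y down, z forward; pixel columns grow to the right and rows downward; lengths in mm; the calibration is good to about 2 mm. A picture is of the moment at which its call begins: read the wrist's pose just before it. camera_params takes no time and is no camera call.
- job.hand_in(): hands the job in; it is judged then, once.
The state is a dict: "t": time; "q": joint angles; "dq": joint speeds; "joint_torque": joint torques, N m; "tool_pos": TCP position; "tool_rot": TCP orientation; "contact_force": force on the tool from outside, world axes, zero at the start; "ft_torque": the same for the moment, N m; "finger_gap": finger opening in mm; "gripper_force": force on a finger pad.
Only numpy, scipy, OpenCV 4.12 (cv2) and the standard library are available. Lean on these libraries where they do the work, as an engineer would, in place of code of your own. Each camera call takes 0.05 s, during which the arm holds its last target. There are 200 camera calls.

## Working session

There is one attempt and no reset: what is moved stays moved. The work goes in short steps, Python scripts to look and compute and a tool call to move; the robot and the scene stay as the last step left them, time stands still between calls to the robot, and variables do not carry over. Pictures are saved under pics/ and viewed, at most 10 in all, crops included, and the job is handed in when it is done.

Besides the shell and the picture viewer there is one more tool, called in YAML: its name, and indented under it one key for each argument. step_arm: Moves the arm, as the interface text tells. Its arguments: {"type":"object","properties":{"series":{"type":"array","items":{"type":"array","items":{"type":"number"}}},"force":{"type":"number"}},"required":["series"]}

```bash
mkdir -p pics; python3 - <<'E'
from rig import bot, grab_frame, camera_params
import cv2,numpy as np
s=bot.observe();print({k:np.round(v,3) for k,v in s.items()}, bot.tcp_to_grasp)
for n in("scene","top"):
    p,d=grab_frame(n);cv2.imwrite(f"pics/{n}0.png",p);np.save(f"{n}0.npy",d)
    print(n,np.round(camera_params(n)["T"],2).tolist())
E
```

```text
{'t': np.float64(0.0), 'q': array([ 1.256,  0.616, -0.013,  1.425,  0.008,  1.103, -0.04 ]), 'dq': array([ 0.   ,  0.001, -0.   , -0.001,  0.002,  0.   , -0.   ]), 'joint_torque': array([-0.0000e+00, -4.6921e+01,  2.5900e-01, -1.7103e+01,  1.0000e-02,
        1.0000e-02, -0.0000e+00]), 'tool_pos': array([ 184.915, -622.326,  230.131]), 'tool_rot': array([-3.139,  0.   ,  0.289]), 'contact_force': array([ 0.603, -0.198,  0.148]), 'ft_torque': array([ 0.02 ,  0.053, -0.022]), 'gripper_force': np.float64(0.0), 'finger_gap': np.float64(85.341)} 18.700000000000003
scene [[0.6, -0.45, 0.67, -435.62], [-0.8, -0.33, 0.5, -803.92], [-0.0, -0.83, -0.55, 881.34], [0.0, 0.0, 0.0, 1.0]]
top [[0.43, -0.79, 0.44, -163.97], [-0.9, -0.37, 0.2, -418.13], [0.0, -0.48, -0.87, 1474.74], [0.0, 0.0, 0.0, 1.0]]
```

View pics/scene0.png

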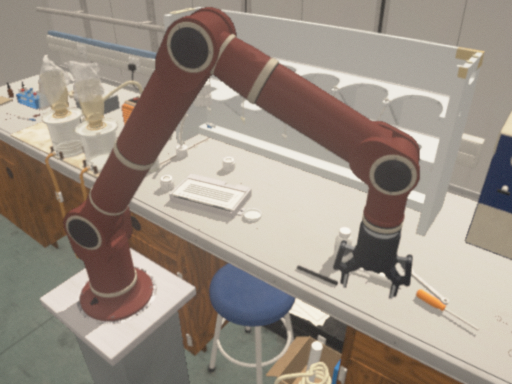

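View pics/top0.png

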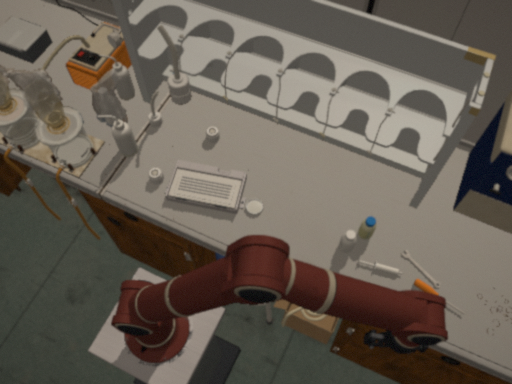

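The top view shows the case at about (205,187), cap_1 behind it at (212,132), cap_2 at (155,174) and the petri dish at (254,208). I'll enlarge that area.

```bash
python3 - <<'E'
import cv2
p=cv2.imread("pics/top0.png")[110:230,130:280]
cv2.imwrite("pics/top0c.png",cv2.resize(p,None,fx=5,fy=5,interpolation=cv2.INTER_CUBIC))
E
```

```text
(no output)
```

View pics/top0c.png

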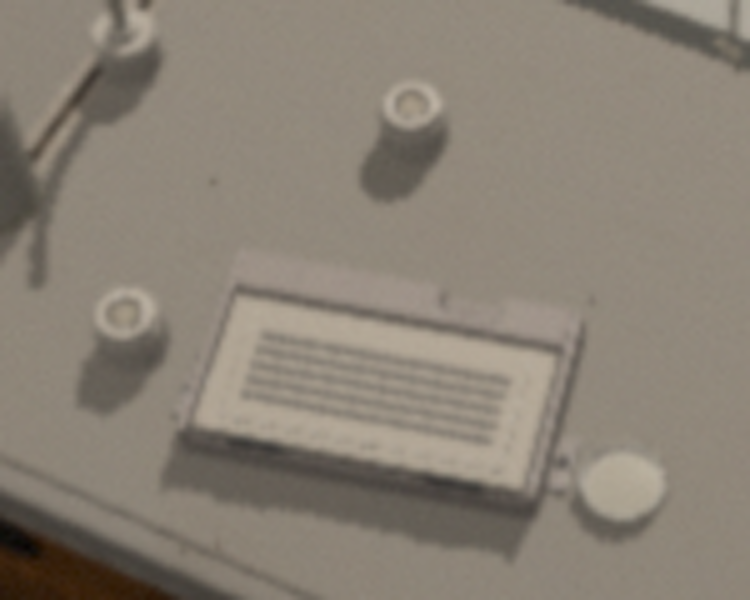

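The enlarged crop shows the back edge running from (238,250) to (583,312). There is a dark mark at about (443,297) and a pale patch to about (508,310), which may be the notch. I'll project these points.

```bash
cat >h.py <<'E'
import cv2,numpy as np
from rig import camera_params
def ray(n,uv,z):
    c=camera_params(n);T=np.array(c["T"])
    a=cv2.undistortPoints(np.array(uv,float).reshape(-1,1,2),np.array(c["camera_matrix"]),np.array(c["distortion"]))[:,0]
    d=np.c_[a,np.ones(len(a))]@T[:3,:3].T
    return T[:3,3]+d*((z-T[2,3])/d[:,2:])
E
python3 - <<'E'
from h import *
f=lambda l:np.array(l)/5+[130,110]-0.4
P=ray("top",f([[238,250],[583,312],[530,492],[184,430],[443,294],[508,308]]),36);print(P.round(1))
d=lambda a,b:np.linalg.norm(P[a]-P[b]); print("w",d(0,1),d(2,3),"dep",d(0,3),d(1,2))
y=P[0]-P[1]; print("yaw",np.arctan2(-y[0],y[1]))
print("caps",ray("top",f([[413,105],[125,313]]),44).round(1)); print("petri",ray("top",f([[620,485]]),14).round(1))
print("tubed",ray("top",f([[125,40]]),20).round(1))
E
```

```text
[[544.  234.3  36. ]
 [603.4 -12.6  36. ]
 [460.1 -42.4  36. ]
 [400.6 194.3  36. ]
 [574.2  83.8  36. ]
 [583.6  36.8  36. ]]
w 253.87433425205288 244.11828389400122 dep 148.90967467599492 146.32584040922077
yaw 0.23585069150288573
caps [[706.  177.3  44. ]
 [460.3 276.6  44. ]]
petri [[501.  -90.3  14. ]]
tubed [[680.6 416.7  20. ]]
```

```bash
python3 - <<'E'
from h import *
print(ray("top",[[205,97],[300,140],[425,170]],0).round(0))
E
```

```text
[[ 866.  299.    0.]
 [ 836. -124.    0.]
 [ 912. -591.    0.]]
```

step_arm:
  series:
    - [0,5,-5,0,0.053]
    - [0,15,-15,0,0]
    - [0,25,-26,0,0]
    - [0,28,-29,0,0]
    - [0,28,-29,0,0]
    - [0,28,-29,0,0]
    - [0,28,-29,0,0]
    - [0,28,-29,0,0]
    - [0,28,-29,0,0]
    - [0,28,-29,0,0]
  force: 60

```text
t: 0.93
tool_pos: [361.3, -322.5, 231.1]
tool_rot: [-3.141, 0.0, 0.236]
contact_force: [0.6, -0.3, -0.9]
finger_gap: -0.0
gripper_force: 0.0
```

step_arm:
  series:
    - [0,28,-29,0,0]
    - [0,28,-29,0,0]
    - [0,28,-29,0,0]
    - [0,28,-29,0,0]
    - [0,28,-29,0,0]
    - [0,28,-29,0,0]
    - [0,28,-29,0,0]
    - [0,28,-29,0,0]
    - [0,28,-29,0,0]
    - [0,28,-29,0,0]

```text
t: 1.77
tool_pos: [565.8, 24.8, 231.0]
tool_rot: [3.142, 0.001, 0.236]
contact_force: [0.4, -0.6, -0.7]
finger_gap: 0.1
gripper_force: 0.0
```

step_arm:
  series:
    - [0,25,-27,0,0]
    - [0,22,-23,0,0]
    - [0,16,-17,0,0]
    - [0,10,-11,0,0]
    - [0,5,-5,0,0]
    - [0,0,0,20,0]
    - [0,0,0,30,0]
    - [0,0,0,20,0]
    - [0,0,0,0,0]

```text
t: 2.52
tool_pos: [618.1, 119.7, 156.2]
tool_rot: [3.141, 0.012, 0.235]
contact_force: [-1.1, -0.4, -0.5]
finger_gap: 0.1
gripper_force: 0.0
```

```bash
python3 - <<'E'
from rig import bot, grab_frame, camera_params
import cv2,numpy as np
s=bot.observe();print(s["t"],s["tool_pos"],s["tool_rot"],s["contact_force"])
p,d=grab_frame("wrist");cv2.imwrite("pics/w1.png",p);np.save("w1.npy",d)
p,d=grab_frame("top");cv2.imwrite("pics/top1.png",cv2.resize(p[60:240,110:350],None,fx=3,fy=3,interpolation=cv2.INTER_CUBIC))
E
```

```text
2.5167 [618.14602034 119.66420558 156.24373492] [3.14074059 0.01151286 0.23470524] [-1.08587484 -0.37650955 -0.46431788]
```

View pics/w1.png

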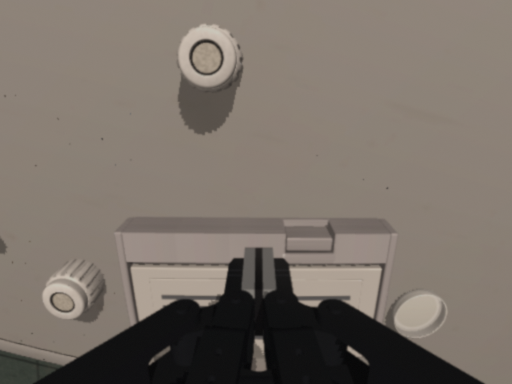

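The wrist view shows the back face at rows 218 to 235, with its top edge running from (119,234) to (395,235). The notch spans columns 284 to 333, with the catch in it at rows 237 to 250.

```bash
python3 - <<'E'
from h import *
from scipy.spatial.transform import Rotation as R
c=camera_params("wrist");M=np.array(c["mount"]);T=np.eye(4)
T[:3,:3]=R.from_euler("xyz",[3.14074,0.01151,0.23471]).as_matrix();T[:3,3]=[618.15,119.66,156.24];T=T@M
a=cv2.undistortPoints(np.array([[119,234],[395,235],[284,236],[333,236],[308,237]],float).reshape(-1,1,2),np.array(c["camera_matrix"]),np.array(c["distortion"]))[:,0]
d=np.c_[a,np.ones(5)]@T[:3,:3].T
P=T[:3,3]+d*((36-T[2,3])/d[:,2:]);print(P.round(1),np.linalg.norm(P[0]-P[1]),np.linalg.norm(P[2]-P[3]))
y=P[0]-P[1];print(np.arctan2(-y[0],y[1]))
cs,sn=np.cos(.2347),np.sin(.2347)
for p in P: e=p[:2]-[618.15,119.66];print("tool",(cs*e[0]+sn*e[1]).round(1),(sn*e[0]-cs*e[1]).round(1))
E
```

```text
[[545.9 231.6  36. ]
 [602.6  -9.3  36. ]
 [578.9  87.8  36. ]
 [588.9  45.3  36. ]
 [582.8  66.7  36. ]] 247.54372873806244 43.66717101556085
0.23112916729501626
tool -44.2 -125.7
tool -45.1 121.8
tool -45.6 21.9
tool -45.7 65.6
tool -46.6 43.3
```

Notch width comes out at 44 mm, which matches. Its middle is about 44 mm along tool +y, and the back face is 45 mm towards the front. Next I'll descend and touch the plain face for reference.

step_arm:
  series:
    - [0,0,0,20,0]
    - [0,0,0,30,0]
    - [0,0,0,30,0]
    - [0,0,0,30,0]
    - [0,0,0,18,0]
    - [0,-6,0,10,0]
    - [0,-8,0,0,0]
    - [0,-4,0,0,0]
    - [0,0,0,0,0]

```text
t: 3.37
tool_pos: [604.8, 117.5, 25.4]
tool_rot: [3.141, -0.002, 0.235]
contact_force: [-0.1, -0.3, 0.4]
finger_gap: -0.0
gripper_force: 0.0
```

step_arm:
  series:
    - [0,-4,0,5,0]
    - [0,-4,0,0,0]
    - [0,-3,0,0,0]
    - [0,0,0,0,0]
    - [0,0,0,0,0]
    - [0,0,0,0,0]

```text
t: 3.87
tool_pos: [594.0, 115.2, 18.6]
tool_rot: [-3.142, -0.001, 0.236]
contact_force: [0.5, 0.6, 0.9]
finger_gap: 0.2
gripper_force: 0.0
```

step_arm:
  series:
    - [0,-2,0,0,0]
    - [0,-2,0,0,0]
    - [0,-2,0,0,0]
    - [0,0,0,0,0]
    - [0,0,0,0,0]

```text
t: 4.28
tool_pos: [587.7, 113.7, 18.4]
tool_rot: [-3.142, 0.0, 0.236]
contact_force: [-0.0, 0.4, 0.5]
finger_gap: 0.1
gripper_force: 0.0
```

step_arm:
  series:
    - [0,-1,0,0,0]
    - [0,-1,0,0,0]
    - [0,-1,0,0,0]
    - [0,0,0,0,0]
    - [0,0,0,0,0]

```text
t: 4.7
tool_pos: [587.4, 113.6, 18.7]
tool_rot: [-3.141, -0.006, 0.236]
contact_force: [5.2, 1.0, -3.7]
finger_gap: 0.2
gripper_force: 2.5
```

The face was found with the TCP at about x 587.5, and 5 N registered. I'll back off, slide 45 mm to the notch and press.

step_arm:
  series:
    - [0,0,0,0,0]
    - [0,5,0,0,0]
    - [0,0,10,0,0]
    - [0,0,15,0,0]
    - [0,0,13,0,0]
    - [0,0,7,0,0]
    - [0,0,0,0,0]
    - [0,0,0,0,0]
    - [0,0,0,0,0]

```text
t: 5.45
tool_pos: [599.9, 71.3, 18.3]
tool_rot: [-3.14, 0.0, 0.237]
contact_force: [-1.1, 0.1, -0.6]
finger_gap: -0.4
gripper_force: 0.0
```

step_arm:
  series:
    - [0,-2,0,0,0]
    - [0,-2,0,0,0]
    - [0,-2,0,0,0]
    - [0,-1,0,0,0]
    - [0,0,0,0,0]
    - [0,0,0,0,0]

```text
t: 5.95
tool_pos: [593.5, 68.9, 18.4]
tool_rot: [-3.142, -0.0, 0.236]
contact_force: [0.3, 0.5, 0.1]
finger_gap: 0.1
gripper_force: 0.0
```

The tip is 4.6 mm past the face plane with no force, so it is in the notch. Next I'll press the catch.

step_arm:
  series:
    - [0,-2,0,0,0]
    - [0,-2,0,0,0]
    - [0,-2,0,0,0]
    - [0,-2,0,0,0]
    - [0,0,0,0,0]
    - [0,0,0,0,0]

```text
t: 6.45
tool_pos: [586.5, 67.2, 18.6]
tool_rot: [-3.141, -0.002, 0.236]
contact_force: [4.0, 1.5, -0.9]
finger_gap: 0.1
gripper_force: 2.0
```

step_arm:
  series:
    - [0,-2,0,0,0]
    - [0,-1,0,0,0]
    - [0,-1,0,0,0]
    - [0,-1,0,0,0]
    - [0,0,0,0,0]
    - [0,0,0,0,0]
    - [0,0,0,0,0]

```text
t: 7.03
tool_pos: [581.0, 65.9, 18.6]
tool_rot: [-3.141, -0.0, 0.236]
contact_force: [3.5, 1.4, 1.3]
finger_gap: 0.1
gripper_force: 1.9
```

step_arm:
  series:
    - [0,-1,0,0,0]
    - [0,-1,0,0,0]
    - [0,-1,0,0,0]
    - [0,0,0,0,0]
    - [0,0,0,0,0]
    - [0,0,0,0,0]

```text
t: 7.53
tool_pos: [580.9, 65.9, 18.7]
tool_rot: [-3.141, -0.007, 0.236]
contact_force: [7.5, 2.4, -2.9]
finger_gap: -0.2
gripper_force: 4.0
```

The force rises with no further travel, so the catch is at its stop. I'll withdraw straight back, then up.

step_arm:
  series:
    - [0,-2,0,0,0]
    - [0,0,0,0,0]
    - [0,5,0,0,0]
    - [0,10,0,0,0]
    - [0,15,0,0,0]
    - [0,15,0,0,0]
    - [0,10,0,0,0]
    - [0,0,0,-10,0]
    - [0,0,0,-30,0]
    - [0,0,0,-30,0]

```text
t: 8.37
tool_pos: [625.0, 76.1, 87.0]
tool_rot: [-3.141, 0.011, 0.236]
contact_force: [0.6, -0.3, -0.6]
finger_gap: -0.2
gripper_force: 0.0
```

step_arm:
  series:
    - [0,0,0,-30,0]
    - [0,0,0,-30,0]
    - [0,0,0,-15,0]
    - [0,0,0,-5,0]
    - [0,0,0,0,0]
    - [0,0,0,0,0]
    - [0,0,0,0,0]

```text
t: 8.95
tool_pos: [627.4, 76.9, 166.3]
tool_rot: [-3.141, 0.005, 0.236]
contact_force: [0.6, 1.6, 0.6]
finger_gap: -0.4
gripper_force: 0.0
```

```bash
python3 - <<'E'
from rig import bot, grab_frame
import cv2
p,d=grab_frame("wrist");cv2.imwrite("pics/w2.png",p);s=bot.observe();print(s["t"],s["tool_pos"],s["contact_force"])
E
```

```text
9.0 [627.75459646  77.004623   166.25121888] [ 0.91761324  0.29841583 -0.86830468]
```

View pics/w2.png

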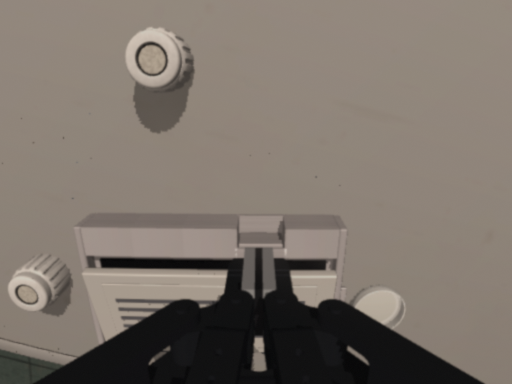

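The wrist view shows the lid risen, with a dark gap along rows 258 to 270. The catch is deep in the notch at (261,235), the caps and dish haven't moved, and the finger is clear.

```bash
python3 -c "
from rig import job
print(job.hand_in())"
```

```text
the job is handed in; nothing more can be done
None
```

I found the notch, pressed the catch to its rigid stop so the back of the lid popped up, took the finger clear, and handed the job in at about 9 s; the hand-in gave no verdict.

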